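# Glue and press blocks on the bonding press

### The arm

A 7-joint arm with a two-finger parallel gripper is mounted at the origin on the work surface. World frame = base frame: x ahead of the robot, y to its left, z up, the work surface at z = 0. Lengths are in m, angles in rad, forces in N, time in s.
With the tool pointing down it reaches from about 0.35 to 0.9 m from the base axis. Payload 8.1 kg.
Tool frame: the origin (TCP) lies on the centre line of the jaws, within the pads' length; the fingertips stand 11 mm ahead of it and the grasp point (between the pads) lies 8 mm behind it (arm.nose_length is the distance from the TCP to the fingertips, in m); z points along the fingers, y is the line along which they close (so a half turn about z gives the same grasp; the last joint's range is limited). The gripper opens to 92 mm and grips with 3 to 60 N. Pads are 19 mm wide; open, the fingers measure 130 mm over their backs; the gripper's body (75 mm by 190 mm) begins 47 mm behind the grasp point.
Start: joints at [-1.297, 0.434, 0.025, 1.573, -0.012, 1.134, -0.075], TCP at [0.23, 0.581, 0.238] pointing down, gripper open.
Joint ranges: [-2.62, 2.62], [-0.44, 2.09], [-1.27, 1.32], [0.08, 2.57], [-1.32, 4.46], [0.12, 2], [-2.74, 2.74]. Speed limits (rad/s): [2.22, 2.22, 3.01, 3.01, 3.14, 3.14, 3.14].

### API

Orientations are given as a rotation vector (axis times angle).
In Python, from cell import arm gives the robot as it stands.
- The arm moves only by the tool jog_arm, never from a script. Its argument "moves" is a list of rows, each a list of 4 numbers: the shift along the tool's x, y, z in m, then the turn about the tool's z in rad. In form: [[tx, ty, tz, spin], ...]. A call has 1 to 20 rows; each row is the pose to reach, as a shift and turn from the pose commanded when the call began, along the tool's axes at that moment; what a row does not reach only later rows make up. A row lasts 1/8 s, in which the tool goes at most 62.5 mm and 10.7 degrees, less where a joint would pass 70% of its speed; a pose out of reach is approached as far as the arm can. A call with a gripper value outside its range is refused whole. "hand" is the finger opening in m, from 0 to 0.0918, set as the call begins (left out, the last holds). The fingers move at their own pace and stop on an object; "newtons" is the grip in N (left out, the last holds). Time passes only in rows, so rows that repeat a pose let the fingers close. It gives the time, the measured TCP pose, the force, the opening and the grip force at its end, in the units of the state.
- arm.observe(): the state, without advancing time (a new reading comes with each control period).
- arm.get_image(name): name is "scene" or "side" or "wrist"; returns a dict with "color" (400x640x3 uint8, red, green, blue), "z_map" (400x640 float32, m along the optical axis (not along the pixel's ray), 0 where there is no reading), "fx", "fy", "cx", "cy" (pixels), "rvec" (rotation vector, rad) and "tvec" (3), from world to camera coordinates, as OpenCV has them. Camera axes: x right, y down, z forward; pixel columns grow to the right and rows downward; lengths in m; the calibration is good to about 2 mm. A picture is of the moment at which its call begins.
- arm.sign_off(): hands the job in; it is judged then, once.
The state is a dict: "clock": time; "joints": joint angles; "dq": joint speeds; "joint_efforts": joint torques, N m; "position": TCP position; "ee_rot": TCP orientation; "force": force on the tool from outside, world axes, zero at the start; "ft_torque": the same for the moment, N m; "width": opening from 0.0 (shut) to 1.0 (fully open); "gripper_force": force on a finger pad.
Only numpy, scipy, OpenCV 4.12 (cv2) and the standard library are available. Lean on these libraries where they do the work, as an engineer would, in place of code of your own. Each camera call takes 0.05 s, during which the arm holds its last target. There are 200 camera calls.

### The job

While the press is still empty, take the brush, dip its tip well into the open glue pot and dab it on the dark strip of the press, then hang the brush back upright in its rest. Set every aluminium block that is there flat on the strip, side by side, each centred on it with its long side across it; then pull the press handle down until the bar bears on all of them, hold it for two seconds, and ease it slowly all the way back up without letting it fly. Leave the blocks on the strip, put the lid squarely on the pot, and do not shove the other things on the bench about.

Things in the scene. Friction and masses are not known exactly. Their poses are not given: they have to be found in the camera images.
- press: bench bonding press, fixed, yawed a little. Origin: on the bench under the middle of its strip; its x points away from the robot towards the hinge, y along the strip, z up. Its flat bed is 24 mm high and reaches from x = -65 to +165 mm, y = -120 to +120 mm; two hinge cheeks, 74 mm high, stand at x = 100 to 140 mm, y = +-108 mm
- strip (a point): middle of the dark strip drawn flush on the bed, 24 mm above the bench; the strip is 30 mm wide (press x) and 190 mm long (press y)
- press_arm (a joint): angle of the sprung press arm, rad: 0 = up against its stop (leaning 0.17 back from vertical), grows as the handle is pulled to the robot and down; 1.74 = level, bar on the blocks (end of travel 1.95). A damped spring pushes it back up, 3 N at the handle at the top, 8 N at the bottom. The arm is a frame: side bars at press y = +-95 mm joined by handle and pressing bar
- press_hinge (a point): point on the arm's hinge axis (which runs along press y) midway between the cheeks, 120 mm behind the strip and 57 mm above the bench
- press_handle (a point): middle of the arm's handle, a round black bar 16 mm thick and 180 mm long parallel to press y, 200 mm from the hinge axis; free on all sides there
- press_bar: round rubber pressing bar (it can roll a little) of the arm, 16 mm thick, 180 mm long, parallel to the handle, 120 mm from the hinge axis; when the arm is level it lies over the strip's middle line. Origin: its middle
- brush: glue brush standing upright, tip down, in its rest; 98 mm long, 40 g. Origin at the tip, z up to the handle: bristles and shank 9 to 10 mm thick up to z = 42, a collar 30 mm wide from z = 42 to 48, a round wooden grip 17 mm thick from z = 48 to 98 mm
- brush_tip (a point): the brush's tip (its lower end)
- rest: brush rest, fixed grey block 60 x 60 x 50 mm high, with a 20 mm hole right through at its middle; the brush hangs in it by its collar, tip 8 mm above the bench. Origin: centre of its underside
- pot: small open steel glue pot, fixed, 58 mm across, 45 mm high, opening 50 mm wide, inner floor 5 mm above the bench. Origin: centre of its underside
- pot_rim (a point): centre of the pot's mouth, at rim height (45 mm)
- lid: lid of the pot, 70 g: steel disc 62 mm across from z = 5 to 10 mm, under it a plug 38 mm across (z = 0 to 5), on it an upright black knob 18 mm thick from z = 10 to 40 mm. Origin: centre of the plug's underside. Lies on the bench, knob up, among the blocks; on the pot its origin is 40 mm above the bench
- blockA: aluminium block, 40 (its x) x 22 (its y) x 25 mm high, 60 g, with two small dark dots on top; two or three such blocks are there (None: absent or held). Origin: centre of its underside, which rests on the bench (z = 0) at first; any yaw
- blockB: aluminium block, 40 (its x) x 22 (its y) x 25 mm high, 60 g, with two small dark dots on top; two or three such blocks are there (None: absent or held). Origin: centre of its underside, which rests on the bench (z = 0) at first; any yaw
- blockC: aluminium block, 40 (its x) x 22 (its y) x 25 mm high, 60 g, with two small dark dots on top; two or three such blocks are there (None: absent or held). Origin: centre of its underside, which rests on the bench (z = 0) at first; any yaw
- nut: bystander: square steel nut, 20 x 20 x 12 mm, among the blocks
- glue_bottle: bystander: white squeeze bottle 32 mm across, 97 mm high
- pliers: bystander: blue-handled pliers, about 140 x 50 x 12 mm, origin near the middle, jaws to its +x
- tape_roll: bystander: black tape roll, 56 mm across, 19 mm high
- notes: bystander: pad of paper 80 x 50 x 8 mm
- swab_cup: bystander: white cup 60 mm across, 70 mm high, full of swabs on sticks

How it is judged:
By the outcome, as a careful person would: the job done as asked, in the order asked, and still so for the second after the job is handed in, with the robot touching nothing.
Of blockA, blockB, blockC only 2 to 3 are there at a start; the rules pass over those that are not, and their reading is None.
At some moment in a run one of blockA, blockB, blockC, lid may be knocked a few centimetres aside while the robot is not near it.
It also fails if it takes over 210 s, if anything falls off the work surface, if the arm or the gripper's body presses on something with over 40 N, if the wrist force passes 120 N, or if a joint passes its speed limit or range.

## Working session

There is one attempt and no reset: what is moved stays moved. The work goes in short steps, Python scripts to look and compute and a tool call to move; the robot and the scene stay as the last step left them, time stands still between calls to the robot, and variables do not carry over. Pictures are saved under pics/ and viewed, at most 16 in all, crops included, and the job is handed in when it is done.

Besides the shell and the picture viewer there is one more tool, called after "Call:" as name(argument=value, ...), one argument or row to a line, values as JSON. jog_arm: Moves the arm, as the interface text tells. Its arguments: {"type":"object","properties":{"moves":{"type":"array"},"hand":{"type":"number"},"newtons":{"type":"number"}},"required":["moves"]}

```bash
ls; mkdir -p pics; cat > h.py <<'E'
import numpy as np, cv2
from cell import arm
from scipy.spatial.transform import Rotation as R
def im(n):
    d=arm.get_image(n); np.savez(f'{n}.npz',**d); return d
def ld(n): return dict(np.load(f'{n}.npz'))
def cloud(d):
    z=d['z_map']; v,u=np.mgrid[0:z.shape[0],0:z.shape[1]]
    P=np.stack([(u-d['cx'])/d['fx']*z,(v-d['cy'])/d['fy']*z,z],-1)
    M=cv2.Rodrigues(np.asarray(d['rvec'],float))[0]
    W=(P-np.asarray(d['tvec']).ravel())@M; W[z==0]=np.nan; return W
def ray(d,u,v,h):
    M=cv2.Rodrigues(np.asarray(d['rvec'],float))[0]; c=-M.T@np.asarray(d['tvec']).ravel()
    r=M.T@np.array([(u-d['cx'])/d['fx'],(v-d['cy'])/d['fy'],1]); return c+r*(h-c[2])/r[2]
def save(d,f): cv2.imwrite(f'pics/{f}.png',cv2.cvtColor(d['color'],cv2.COLOR_RGB2BGR))
E
python3 - <<'E'
from h import *
for n in ['scene','side','wrist']:
    d=im(n); save(d,n+'0')
    M=cv2.Rodrigues(np.asarray(d['rvec'],float))[0]; print(n,-M.T@d['tvec'].ravel(),M[2],d['fx'])
s=arm.observe();print({k:np.round(v,3) for k,v in s.items()},arm.nose_length); print(R.from_rotvec(s['ee_rot']).as_matrix().round(3))
E
```

```text
pics
scene [1.18373468 0.60743714 0.84490211] [-0.56750208 -0.55011619 -0.61262841] 468.502223451281
side [-0.02138917 -0.66373928  1.23013956] [ 0.41249105  0.47443497 -0.77766483] 514.7010566675583
wrist [0.16013115 0.6094471  0.38459329] [ 0.25807782 -0.10373605 -0.96053874] 338.5806517473136
{'clock': np.float64(0.15), 'joints': array([-1.297,  0.435,  0.025,  1.574, -0.012,  1.134, -0.075]), 'dq': array([ 0.003, -0.002, -0.001, -0.003,  0.   , -0.001,  0.   ]), 'joint_efforts': array([ 1.0000e-03, -6.6826e+01,  9.8500e-01, -3.1469e+01, -6.1000e-02,
        3.9000e-02,  0.0000e+00]), 'position': array([0.23 , 0.581, 0.237]), 'ee_rot': array([-5.880e-01, -3.086e+00,  2.000e-03]), 'force': array([-0.068, -1.593,  0.417]), 'ft_torque': array([ 0.03 ,  0.053, -0.002]), 'gripper_force': np.float64(0.0), 'width': np.float64(1.0)} 0.011
[[-0.93   0.368 -0.   ]
 [ 0.368  0.93  -0.001]
 [-0.    -0.001 -1.   ]]
```

View pics/scene0.png

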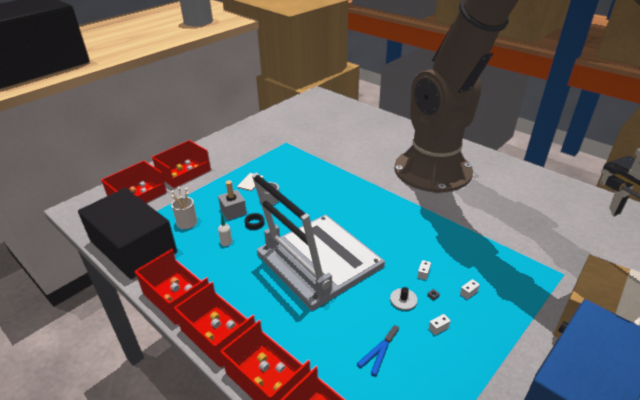

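View pics/side0.png

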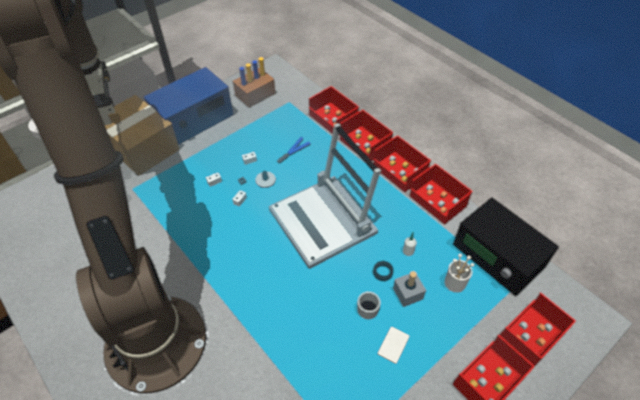

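The scene view shows three blocks, at (425,269), (470,288) and (440,323). The lid is at (404,298), the press is in the middle and the brush is in its rest at (231,200). The side view also shows the pot at (368,305), the lid at (265,180) and the brush at (411,280).

```bash
cat > meas.py <<'E'
from h import *
def comps(n,d=None):
    d=d or ld(n); W=cloud(d); hsv=cv2.cvtColor(d['color'],cv2.COLOR_RGB2HSV)
    cy=((hsv[...,0]>85)&(hsv[...,0]<100)&(hsv[...,1]>150))
    m=(~cy)&(W[...,0]>.25)&(W[...,0]<.95)&(abs(W[...,1])<.6)&(W[...,2]>.006)&(W[...,2]<.3)
    k,l,s,c=cv2.connectedComponentsWithStats(m.astype(np.uint8),connectivity=8)
    out=[]
    for i in range(1,k):
        if s[i,4]<15: continue
        P=W[l==i]; out.append((i,c[i],s[i,4],P,l==i))
    return d,W,out
def top(d,W,m,h,tol=.005):
    v,u=np.where(m&(abs(W[...,2]-h)<tol)); 
    return np.array([ray(d,a,b,h)[:2] for a,b in zip(u,v)])
if __name__=='__main__':
  for n in ['side','scene']:
    d,W,o=comps(n)
    for i,c,a,P,m in o:
        h=np.nanpercentile(P[:,2],95)
        T=top(d,W,m,h); r=cv2.minAreaRect((T*1000).astype(np.float32)) if len(T)>4 else None
        print(n,i,c.round(),a,'h',h.round(4),'top',r and (np.round(r[0],1),np.round(r[1],1),round(r[2],1)),T.mean(0).round(4) if len(T) else '')
E
python3 meas.py
```

```text
side 2 [256.  84.] 1050 h 0.1319 top (array([734.4, 594.8]), array([95.8, 19.3]), 1.6) [0.7303 0.5938]
side 5 [179. 123.] 4193 h 0.1306 top (array([437.4, 572.4]), array([358.6,  68.6]), 5.5) [0.4895 0.5766]
side 14 [355. 185.] 12135 h 0.1873 top (array([642.1,  -5.5]), array([206.5,  20.8]), 81.0) [ 0.638  -0.0113]
side 68 [294. 148.] 185 h 0.0154 top (array([661.2, 277.3]), array([130.7,  40.1]), 16.4) [0.6674 0.2849]
side 78 [248. 157.] 113 h 0.0273 top (array([529.8, 343.3]), array([26.3, 39.6]), 71.4) [0.5317 0.3429]
side 80 [392. 160.] 63 h 0.0191 top (array([872.4,  38.3]), array([30.2, 12.8]), 44.6) [0.8735 0.0406]
side 98 [265. 179.] 222 h 0.0393 top (array([516.9, 242.7]), array([20.4, 15.3]), 53.3) [0.5185 0.2431]
side 101 [213. 179.] 122 h 0.028 top (array([394.9, 342. ]), array([23.4, 39.5]), 85.0) [0.3952 0.3423]
side 102 [241. 180.] 30 h 0.0149 top (array([460.6, 284.4]), array([24.2, 15.4]), 55.2) [0.461  0.2863]
side 109 [430. 190.] 58 h 0.0185 top (array([ 868.6, -120.7]), array([36.1, 15.2]), 41.8) [ 0.8748 -0.1168]
side 111 [239. 197.] 122 h 0.0286 top (array([412
[... 2466 characters left out ...]
 top (array([467.9, 292.1]), array([20.3, 22. ]), 88.7) [0.468  0.2909]
scene 23 [215. 320.] 114 h 0.0198 top (array([860.4, -23.7]), array([37.6, 17.5]), 64.4) [ 0.8603 -0.0218]
scene 25 [439. 324.] 243 h 0.0256 top (array([539.2, 349.4]), array([23.6, 40.4]), 72.9) [0.539  0.3492]
scene 27 [230. 324.] 50 h 0.0149 top (array([841.7,   8.8]), array([14.3, 14.3]), 1.3) [0.8415 0.0089]
scene 30 [378. 352.] 513 h 0.0129 top (array([666.6, 297.9]), array([130.8,  42.1]), 0.0) [0.6785 0.2922]
scene 38 [263. 362.] 138 h 0.0202 top (array([859.6, 135. ]), array([37.3, 16.2]), 65.2) [0.8603 0.1376]
scene 46 [280. 367.] 58 h 0.0158 top (array([842.6, 168.7]), array([14.3, 14.1]), 3.5) [0.8419 0.1682]
```

Call:
jog_arm(
  moves=[
    [-0.575, -0.719, -0.06, -0.377],
    [-0.575, -0.719, -0.06, -0.377],
    [-0.575, -0.719, -0.06, -0.377],
    [-0.575, -0.719, -0.06, -0.377],
    [-0.575, -0.719, -0.06, -0.377],
    [-0.575, -0.719, -0.06, -0.377],
    [-0.575, -0.719, -0.06, -0.377],
    [-0.575, -0.719, -0.06, -0.377],
    [-0.575, -0.719, -0.06, -0.377],
    [-0.575, -0.719, -0.06, -0.377],
    [-0.575, -0.719, -0.06, -0.377],
    [-0.575, -0.719, -0.06, -0.377],
    [-0.575, -0.719, -0.06, -0.377],
    [-0.575, -0.719, -0.06, -0.377],
    [-0.575, -0.719, -0.06, -0.377],
    [-0.575, -0.719, -0.06, -0.377],
    [-0.575, -0.719, -0.06, -0.377],
    [-0.575, -0.719, -0.06, -0.377],
    [-0.575, -0.719, -0.06, -0.377],
    [-0.575, -0.719, -0.06, -0.377],
  ],
)

```text
clock: 2.65
position: [0.5002, -0.2983, 0.2979]
ee_rot: [-0.002, 3.141, 0.0]
force: [0.6, 0.4, 0.3]
width: 1.004
gripper_force: 0.0
```

```bash
cat > press.py <<'E'
from h import *
import sys
def strip(n,d=None):
    d=d or ld(n); W=cloud(d); g=cv2.cvtColor(d['color'],cv2.COLOR_RGB2GRAY); hsv=cv2.cvtColor(d['color'],cv2.COLOR_RGB2HSV)
    reg=(abs(W[...,2]-.024)<.008)&(abs(W[...,0]-.54)<.2)&(abs(W[...,1])<.17)&(hsv[...,1]<90)
    for nm,m in [('strip',reg&(g<130)),('white',reg&(g>150))]:
        k,l,s,c=cv2.connectedComponentsWithStats(m.astype(np.uint8))
        j=1+np.argmax(s[1:,4]); v,u=np.where(l==j)
        T=np.array([ray(d,a,b,.024)[:2] for a,b in zip(u,v)])
        r=cv2.minAreaRect((T*1000).astype(np.float32)); print(n,nm,len(T),np.round(r[0],1),np.round(r[1],1),round(r[2],1),(T.mean(0)*1000).round(1),np.nanmedian(W[v,u,2]).round(4))
if __name__=='__main__':
    strip('side'); strip('scene')
E
python3 press.py
```

```text
side strip 403 [504.3  17.7] [181.4  23.2] 80.1 [503.2  13.2] 0.0238
side white 3475 [528.   12.2] [237.  176.4] 80.3 [527.2   7.6] 0.0231
scene strip 771 [599.1   8.8] [241.8 151.8] 80.8 [642.1  22.2] 0.0207
scene white 2195 [524.3  19.1] [233.  158.9] 80.3 [513.9  51.7] 0.0229
```

```bash
python3 - <<'E'
from h import *
d=im('wrist'); save(d,'wrist1'); s=arm.observe(); print(s['joints'].round(3),s['position'].round(4))
M=cv2.Rodrigues(np.asarray(d['rvec'],float))[0]; print(-M.T@d['tvec'].ravel(),M[2])
E
```

```text
[-0.01   0.352  0.636  1.628 -0.219  1.233  2.241] [ 0.5001 -0.2985  0.2979]
[ 0.42505474 -0.2974611   0.44545611] [ 2.78367901e-01  2.98224205e-04 -9.60474478e-01]
```

View pics/wrist1.png

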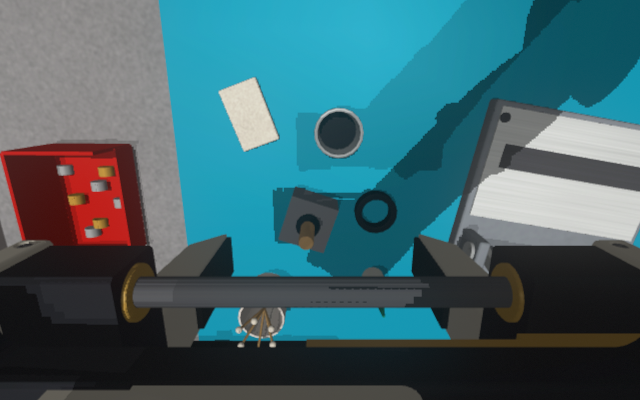

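The wrist view shows the pot mouth at (338,132), the rest at (310,220) with the brush's grip top at (306,243), the tape roll at (376,211), and the left end of the strip near (505,155).

```bash
python3 - <<'E'
from h import *
d=ld('wrist'); W=cloud(d); hsv=cv2.cvtColor(d['color'],cv2.COLOR_RGB2HSV); rgb=d['color']
v,u=np.mgrid[0:400,0:640]
def cc(m):
    k,l,s,c=cv2.connectedComponentsWithStats(m.astype(np.uint8)); j=1+np.argmax(s[1:,4]); return l==j
# pot: non-cyan within box; outer rim circle
near=np.hypot(u-338,v-132)<45
m=cc(near&(hsv[...,1]<110)&(W[...,2]>.03))
c,_=cv2.findContours(m.astype(np.uint8),cv2.RETR_EXTERNAL,cv2.CHAIN_APPROX_NONE)
T=np.array([ray(d,*p,.045)[:2] for p in c[0][:,0].astype(float)]); e=cv2.fitEllipse((T*1000).astype(np.float32)); print('pot outer',np.round(e[0],1),np.round(e[1],1), np.nanmedian(W[m][:,2]))
b=cc((np.hypot(u-306,v-235)<30)&(hsv[...,0]<25)&(hsv[...,1]>80)&(W[...,2]>.05))
vv,uu=np.where(b&(W[...,2]>.099)); print('brushtop',len(uu),np.array([ray(d,a,q,.106)[:2] for a,q in zip(uu,vv)]).mean(0), np.nanmax(W[b][:,2]))
P=W[b];print('grip pts',P.mean(0))
r=(np.hypot(u-310,v-215)<50)&(abs(W[...,2]-.05)<.004)
vv,uu=np.where(cc(r)); T=np.array([ray(d,a,q,.05)[:2] for a,q in zip(uu,vv)]); R_=cv2.minAreaRect((T*1000).astype(np.float32)); print('rest',R_)
from press import strip
strip('wrist',d)
E
```

```text
pot outer [ 461.3 -278.2] [55.9 56.3] 0.04526514073215358
brushtop 151 [ 0.57159734 -0.31531346] 0.10841164163773859
grip pts [ 0.57138204 -0.31528866  0.1064879 ]
rest ((572.7432250976562, -314.778076171875), (60.09660720825195, 61.82682418823242), 71.68399047851562)
wrist strip 7300 [535.8   2.7] [224.8 194.8] 80.7 [493.7 -29.4] 0.0245
wrist white 8218 [553.9  12.2] [225.5  68.1] 80.5 [553.9  10.4] 0.0247
```

Call:
jog_arm(
  moves=[
    [-0.036, -0.008, 0.04, 0],
    [-0.072, -0.0165, 0.08, 0],
    [-0.072, -0.0165, 0.12, 0],
    [-0.072, -0.0165, 0.16, 0],
    [-0.072, -0.0165, 0.19, 0],
    [-0.072, -0.0165, 0.21, 0],
    [-0.072, -0.0165, 0.222, 0],
    [-0.072, -0.0165, 0.222, 0],
    [-0.072, -0.0165, 0.222, 0],
  ],
)

```text
clock: 3.82
position: [0.5726, -0.316, 0.0768]
ee_rot: [-0.0, 3.14, -0.001]
force: [0.3, -0.2, -0.2]
width: 1.0
gripper_force: 0.0
```

Call:
jog_arm(
  moves=[
    [0, 0, 0, 0],
    [0, 0, 0, 0],
    [0, 0, 0, 0],
    [0, 0, 0, 0],
    [0, 0, 0, 0],
    [0, 0, 0, 0],
    [0, 0, 0, 0],
    [0, 0, 0, 0],
  ],
  hand=0.005,
  newtons=15,
)

```text
clock: 4.82
position: [0.572, -0.3155, 0.0757]
ee_rot: [-0.0, 3.142, -0.0]
force: [0.1, -0.8, -0.7]
width: 0.18
gripper_force: 15.7
```

Call:
jog_arm(
  moves=[
    [0, 0, -0.02, 0],
    [0, 0, -0.045, 0],
    [0, 0, -0.07, 0],
    [0.03, 0.01, -0.07, 0],
    [0.07, 0.024, -0.07, 0],
    [0.1, 0.034, -0.07, 0],
    [0.111, 0.0375, -0.07, 0],
    [0.111, 0.0375, -0.07, 0],
    [0.111, 0.0375, -0.05, 0],
    [0.111, 0.0375, -0.03, 0],
    [0.111, 0.0375, -0.012, 0],
    [0.111, 0.0375, -0.003, 0],
    [0.111, 0.0375, -0.003, 0],
    [0.111, 0.0375, -0.003, 0],
    [0.111, 0.0375, -0.003, 0],
  ],
)

```text
clock: 6.7
position: [0.4615, -0.2783, 0.0794]
ee_rot: [-0.0, 3.14, -0.001]
force: [-0.7, -0.4, -1.1]
width: 0.182
gripper_force: 15.0
```

```bash
python3 - <<'E'
from h import *
d=im('side'); c=d['color'][200:360,300:500]; cv2.imwrite('pics/dip.png',cv2.cvtColor(cv2.resize(c,None,fx=3.5,fy=3.5),cv2.COLOR_RGB2BGR))
# strip corner-based from first side view is overwritten; wrist strip cleanly:
d=ld('wrist'); W=cloud(d); g=cv2.cvtColor(d['color'],cv2.COLOR_RGB2GRAY)
v,u=np.mgrid[0:400,0:640]
m=(u>495)&(v>140)&(v<185)&(g<75)&(g>30)&(abs(W[...,2]-.024)<.01)
k,l,s,c=cv2.connectedComponentsWithStats(m.astype(np.uint8)); j=1+np.argmax(s[1:,4])
vv,uu=np.where(l==j); T=np.array([ray(d,a,q,.024)[:2] for a,q in zip(uu,vv)]); print(len(T),cv2.minAreaRect((T*1000).astype(np.float32)), T.mean(0))
E
```

```text
292 ((491.60357666015625, -61.81147766113281), (22.368274688720703, 29.109825134277344), 79.6148681640625) [ 0.48922022 -0.06436994]
```

View pics/dip.png

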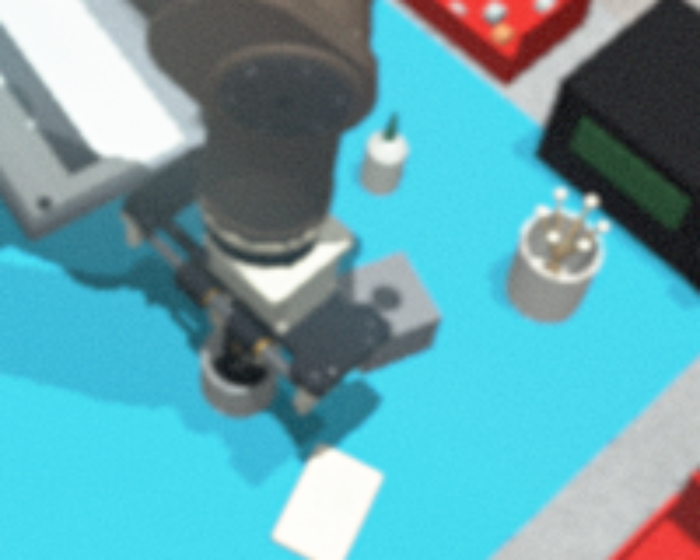

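Call:
jog_arm(
  moves=[
    [0, 0, -0.02, 0],
    [0, 0, -0.045, 0],
    [0, 0, -0.065, 0],
    [-0.01, 0.04, -0.065, 0],
    [-0.018, 0.09, -0.065, 0],
    [-0.026, 0.145, -0.065, 0],
    [-0.034, 0.2, -0.065, 0],
    [-0.04, 0.25, -0.065, 0],
    [-0.042, 0.27, -0.065, 0],
    [-0.042, 0.27, -0.04, 0],
    [-0.042, 0.27, -0.02, 0],
    [-0.042, 0.27, -0.012, 0],
    [-0.042, 0.27, -0.01, 0],
    [-0.042, 0.27, -0.01, 0],
    [-0.042, 0.27, -0.01, 0],
  ],
)

```text
clock: 8.62
position: [0.504, -0.008, 0.09]
ee_rot: [0.0, 3.139, 0.001]
force: [-1.8, 0.6, 7.6]
width: 0.181
gripper_force: 15.0
```

The dip picture shows the brush down inside the pot, at about (240,350). The 7.6 N upward force shows that the tip has now touched the strip.

Call:
jog_arm(
  moves=[
    [0, 0, -0.015, 0],
    [-0.005, 0.028, -0.015, 0],
    [-0.005, 0.028, -0.006, 0],
    [-0.005, 0.028, -0.001, 0],
    [-0.005, 0.028, 0, 0],
    [-0.005, 0.028, 0, 0],
  ],
)

```text
clock: 9.38
position: [0.5085, 0.0195, 0.0896]
ee_rot: [0.002, 3.141, 0.001]
force: [-1.1, 1.9, 10.6]
width: 0.182
gripper_force: 15.0
```

```bash
python3 - <<'E'
from h import *
d=im('wrist'); save(d,'dab'); W=cloud(d); g=cv2.cvtColor(d['color'],cv2.COLOR_RGB2GRAY)
s=arm.observe();print(s['position'],s['joints'].round(2))
E
```

```text
[0.50845493 0.01945446 0.08963116] [-0.53  0.47  0.52  2.05 -0.35  0.71  1.79]
```

View pics/dab.png

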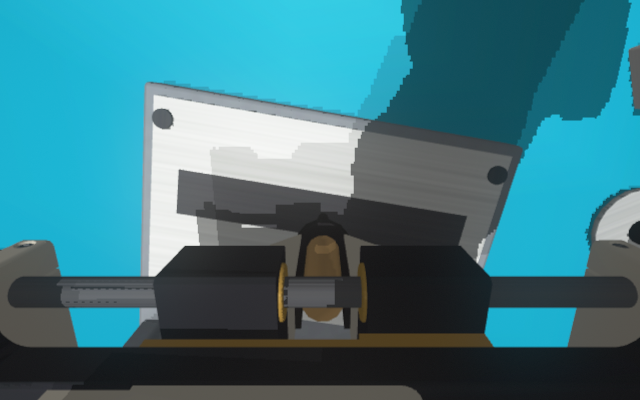

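The picture shows the strip with corners at about (180,170), (466,215), (177,212) and (461,244), and the near edge of the bed running from (152,92) to (518,155). The brush is standing on the strip.

```bash
python3 - <<'E'
from h import *
d=ld('wrist')
for p in [(179,170),(466,215),(177,213),(461,245),(151,94),(520,157)]: print(p,(ray(d,*p,.024)*1000).round(1))
a,b=[ray(d,*p,.024)[:2] for p in [(179,170),(466,215)]]
t=(b-a)/np.linalg.norm(b-a); n=np.array([t[1],-t[0]]); print(np.linalg.norm(b-a),np.degrees(np.arctan2(*t)), 'mid',(a+b)/2+n*.015)
a,b=[ray(d,*p,.024)[:2] for p in [(151,94),(520,157)]]; print(np.linalg.norm(b-a),np.degrees(np.arctan2(*(b-a))),'mid',(a+b)/2+n*.065)
E
```

```text
(179, 170) [475.7 -71.1  24. ]
(466, 215) [506.3 116.   24. ]
(177, 213) [504.7 -75.9  24. ]
(461, 245) [527.9 115.1  24. ]
(151, 94) [429.3 -82.4  24. ]
(520, 157) [467.6 145.6  24. ]
0.18958883769650314 9.293467939758091 mid [0.50580252 0.02003072]
0.2312315986814692 9.544028569080757 mid [0.51257812 0.02111948]
```

Call:
jog_arm(
  moves=[
    [0, 0, -0.015, 0],
    [-0.005, 0.028, -0.015, 0],
    [-0.005, 0.028, -0.006, 0],
    [-0.005, 0.028, -0.001, 0],
    [-0.005, 0.028, 0, 0],
    [-0.005, 0.028, 0, 0],
    [-0.005, 0.028, -0.02, 0],
    [-0.005, 0.028, -0.05, 0],
  ],
)

```text
clock: 10.42
position: [0.512, 0.0465, 0.1386]
ee_rot: [-0.003, -3.139, 0.002]
force: [1.2, 1.6, -1.6]
width: 0.182
gripper_force: 15.0
```

Call:
jog_arm(
  moves=[
    [-0.005, -0.04, 0, 0],
    [-0.015, -0.095, 0, 0],
    [-0.024, -0.15, 0, 0],
    [-0.033, -0.205, 0, 0],
    [-0.042, -0.26, 0, 0],
    [-0.051, -0.315, 0, 0],
    [-0.059, -0.35, 0, 0],
    [-0.059, -0.3635, 0, 0],
    [-0.059, -0.3635, 0, 0],
    [-0.059, -0.3635, 0, 0],
  ],
)

```text
clock: 11.68
position: [0.572, -0.3136, 0.1385]
ee_rot: [0.002, -3.141, -0.002]
force: [-0.6, 0.9, 0.3]
width: 0.183
gripper_force: 15.0
```

```bash
python3 - <<'E'
from h import *
out=[]
for n,x,y in [('side',330,200),('scene',160,130)]:
    d=im(n); out.append(cv2.resize(d['color'][y:y+130,x:x+130],(400,400)))
print(arm.observe()['position'])
cv2.imwrite('pics/ret.png',cv2.cvtColor(np.hstack(out),cv2.COLOR_RGB2BGR))
E
```

```text
[ 0.57235612 -0.31352024  0.13870147]
```

View pics/ret.png

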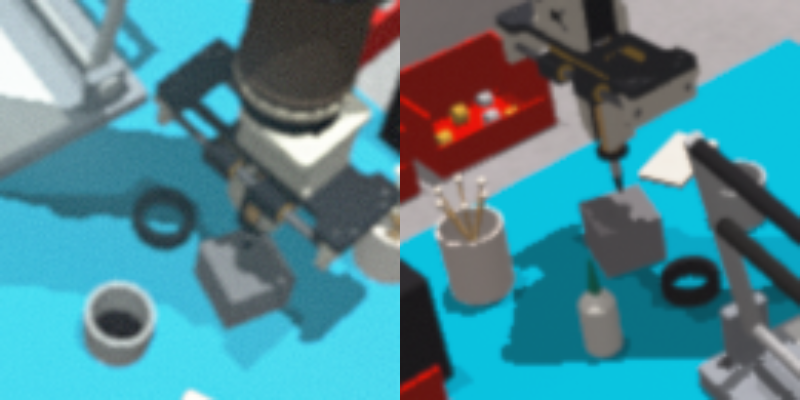

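The brush hangs roughly upright over the rest, with its tip at about (618,190) in the right half. I'm lowering it in two steps and checking the force.

Call:
jog_arm(
  moves=[
    [0, -0.0015, 0, 0],
    [0, -0.0015, 0.01, 0],
    [0, -0.0015, 0.018, 0],
    [0, -0.0015, 0.025, 0],
    [0, -0.0015, 0.032, 0],
    [0, -0.0015, 0.04, 0],
    [0, -0.0015, 0.04, 0],
  ],
)

```text
clock: 12.65
position: [0.5717, -0.3168, 0.0979]
ee_rot: [0.0, -3.14, -0.001]
force: [0.2, -0.4, -0.4]
width: 0.178
gripper_force: 15.0
```

Call:
jog_arm(
  moves=[
    [0, 0, 0.008, 0],
    [0, 0, 0.014, 0],
    [0, 0, 0.019, 0],
    [0, 0, 0.022, 0],
    [0, 0, 0.023, 0],
    [0, 0, 0.023, 0],
  ],
)

```text
clock: 13.4
position: [0.572, -0.317, 0.0758]
ee_rot: [-0.0, 3.142, -0.0]
force: [-1.0, -0.2, -0.2]
width: 0.18
gripper_force: 15.0
```

Call:
jog_arm(
  moves=[
    [0, 0, 0.001, 0],
    [0, 0, 0.001, 0],
    [0, 0, 0.001, 0],
    [0, 0, 0.001, 0],
    [0, 0, 0.001, 0],
    [0, 0, 0.001, 0],
    [0, 0, -0.02, 0],
    [0, 0, -0.06, 0],
    [0, 0, -0.11, 0],
    [0, 0, -0.16, 0],
    [0, 0, -0.2, 0],
  ],
  hand=0.09,
)

```text
clock: 14.78
position: [0.5721, -0.3172, 0.278]
ee_rot: [0.0, 3.14, -0.001]
force: [1.2, -0.4, 0.0]
width: 0.98
gripper_force: 0.0
```

```bash
python3 - <<'E'
from h import *
d=im('side'); a=d['color'][200:330,330:460]
d=im('wrist'); b=d['color'][100:360,140:500]
cv2.imwrite('pics/rest2.png',cv2.cvtColor(np.hstack([cv2.resize(a,(380,380)),cv2.resize(b,(400,380))]),cv2.COLOR_RGB2BGR))
W=cloud(d); hsv=cv2.cvtColor(d['color'],cv2.COLOR_RGB2HSV)
m=(hsv[...,0]<25)&(hsv[...,1]>80)&(np.hypot(W[...,0]-.572,W[...,1]+.316)<.03); print(np.nanmean(W[m],0),np.nanpercentile(W[m][:,2],95))
E
```

```text
[ 0.55576532 -0.31056047  0.29634583] 0.367032423156067
```

View pics/rest2.png

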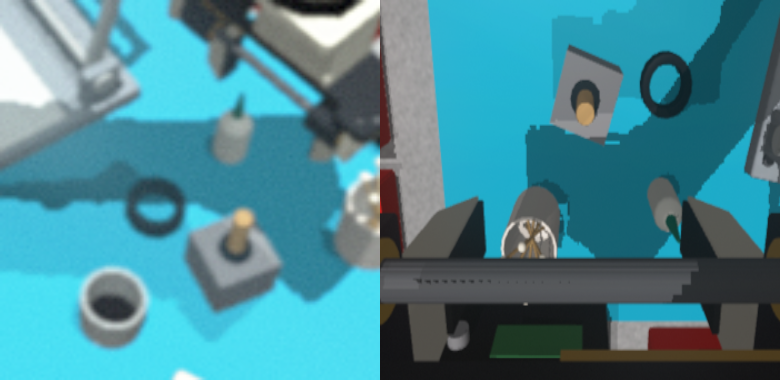

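The brush stands upright in its rest, at (240,230) in the left half. Next are the blocks.

Call:
jog_arm(
  moves=[
    [0.05, 0, -0.022, 0],
    [0.1, 0.03, -0.022, 0],
    [0.102, 0.09, -0.022, 0.15],
    [0.102, 0.15, -0.022, 0.3],
    [0.102, 0.21, -0.022, 0.45],
    [0.102, 0.27, -0.022, 0.6],
    [0.102, 0.33, -0.022, 0.75],
    [0.102, 0.39, -0.022, 0.93],
    [0.102, 0.45, -0.022, 1.1],
    [0.102, 0.5, -0.022, 1.25],
    [0.102, 0.527, -0.022, 1.4],
    [0.102, 0.527, -0.022, 1.571],
    [0.102, 0.527, -0.022, 1.571],
    [0.102, 0.527, -0.022, 1.571],
    [0.102, 0.527, -0.022, 1.571],
  ],
)

```text
clock: 16.75
position: [0.4701, 0.2093, 0.2978]
ee_rot: [-2.22, -2.222, -0.0]
force: [0.8, 0.5, 1.4]
width: 0.98
gripper_force: 0.0
```

```bash
cat > blk.py <<'E'
from h import *
from meas import top
def blocks():
    d=im('wrist'); save(d,'w_blk'); W=cloud(d); hsv=cv2.cvtColor(d['color'],cv2.COLOR_RGB2HSV)
    s=arm.observe(); print('tcp',s['position'].round(4),'yaw',np.degrees(np.arctan2(*R.from_rotvec(s['ee_rot']).as_matrix()[1::-1,0])).round(1),s['joints'].round(2))
    cy=((hsv[...,0]>80)&(hsv[...,0]<105)&(hsv[...,1]>120))
    m=~cy&(W[...,2]>.006)&(W[...,2]<.06)&(W[...,0]<.62)&(W[...,0]>.3)&(W[...,1]>.12)&(W[...,1]<.55)
    k,l,st,c=cv2.connectedComponentsWithStats(m.astype(np.uint8))
    for i in range(1,k):
        if st[i,4]<60: continue
        P=W[l==i]; h=np.nanpercentile(P[:,2],92); nom=min([.012,.025,.04],key=lambda q:abs(q-h))
        T=top(d,W,l==i,nom,.004)
        if len(T)<5: continue
        r=cv2.minAreaRect((T*1000).astype(np.float32)); a=r[2]+(90 if r[1][1]>r[1][0] else 0)
        print(c[i].round(),st[i,4],'h',h.round(4),nom,np.round(r[0],1),np.round(r[1],1),'long',round((a+90)%180-90,1))
if __name__=='__main__': blocks()
E
python3 blk.py
```

```text
tcp [0.4701 0.2093 0.2978] yaw 90.0 [-1.    0.21  0.59  1.78 -0.13  1.18 -0.37]
[379.  45.] 828 h 0.0269 0.025 [535.1 348.1] [22.5 39.8] long -16.9
[261.  46.] 812 h 0.0267 0.025 [399.6 346.4] [22.2 40.3] long -9.6
[318.  96.] 181 h 0.0136 0.012 [465.  290.9] [19.1 19.6] long -6.8
[434. 103.] 199 h 0.0129 0.012 [608.4 282.7] [23.6 12.3] long 7.4
[280. 144.] 608 h 0.0268 0.025 [417.1 233.5] [40.1 21.7] long 19.8
[376. 156.] 1713 h 0.0396 0.04 [539.8 216.4] [17.  15.8] long 0.0
[361. 222.] 1807 h 0.0256 0.025 [538.5 133.5] [ 28.1 160.6] long -1.0
```

View pics/w_blk.png

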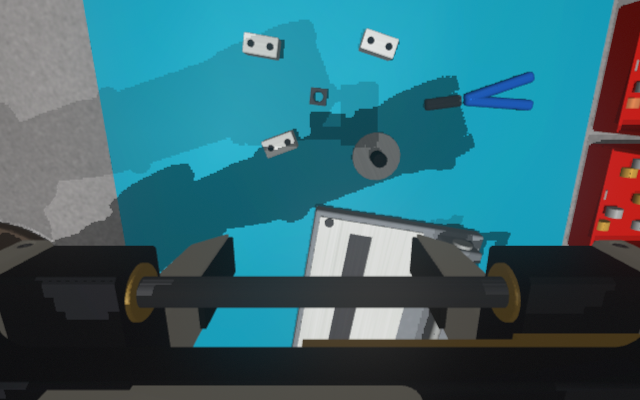

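The picture shows three blocks at (262,46), (379,44) and (280,144), the nut at (318,96), and the lid at (376,156). The lid has moved about 35 mm since the first picture. I'll pick the nearest block first.

Call:
jog_arm(
  moves=[
    [0.024, -0.053, 0.05, -0.17],
    [0.024, -0.053, 0.1, -0.346],
    [0.024, -0.053, 0.15, -0.346],
    [0.024, -0.053, 0.2, -0.346],
    [0.024, -0.053, 0.24, -0.346],
    [0.024, -0.053, 0.265, -0.346],
    [0.024, -0.053, 0.28, -0.346],
    [0.024, -0.053, 0.284, -0.346],
    [0.024, -0.053, 0.284, -0.346],
    [0.024, -0.053, 0.284, -0.346],
  ],
  hand=0.06,
)

```text
clock: 18.05
position: [0.4175, 0.2344, 0.0146]
ee_rot: [1.806, 2.57, 0.002]
force: [0.3, -0.3, -0.7]
width: 0.655
gripper_force: 0.0
```

Call:
jog_arm(
  moves=[
    [0, 0, 0, 0],
    [0, 0, 0, 0],
    [0, 0, 0, 0],
    [0, 0, 0, 0],
    [0, 0, 0, 0],
  ],
  hand=0.03,
  newtons=20,
)

```text
clock: 18.68
position: [0.4171, 0.2342, 0.014]
ee_rot: [-1.806, -2.571, -0.001]
force: [-1.3, -1.4, 6.8]
width: 0.433
gripper_force: 20.0
```

Call:
jog_arm(
  moves=[
    [0, 0, -0.03, 0],
    [0, 0, -0.08, 0],
    [-0.04, 0, -0.12, 0.1],
    [-0.09, 0, -0.146, 0.25],
    [-0.15, -0.002, -0.146, 0.4],
    [-0.21, -0.003, -0.146, 0.511],
    [-0.25, -0.003, -0.146, 0.511],
    [-0.258, -0.003, -0.146, 0.511],
    [-0.258, -0.003, -0.146, 0.511],
    [-0.258, -0.003, -0.146, 0.511],
  ],
)

```text
clock: 19.92
position: [0.5011, -0.0081, 0.1595]
ee_rot: [-2.394, -2.033, 0.0]
force: [0.4, -0.8, -0.3]
width: 0.436
gripper_force: 20.0
```

```bash
cat > st.py <<'E'
from h import *
from scipy.optimize import least_squares
def strip_fit(u0,u1,v0,v1):
    d=im('wrist'); save(d,'w_st'); W=cloud(d); g=cv2.cvtColor(d['color'],cv2.COLOR_RGB2GRAY)
    s=arm.observe(); print('tcp',s['position'].round(4),'yaw',np.degrees(np.arctan2(*R.from_rotvec(s['ee_rot']).as_matrix()[1::-1,0])).round(1),s['joints'].round(2),s['width'])
    return d,W,g
if __name__=='__main__': strip_fit(0,0,0,0)
E
python3 st.py
```

```text
tcp [ 0.5012 -0.0081  0.1595] yaw 80.7 [-0.6   0.37  0.67  2.01 -0.3   0.87  0.07] 0.4379683075449243
```

View pics/w_st.png

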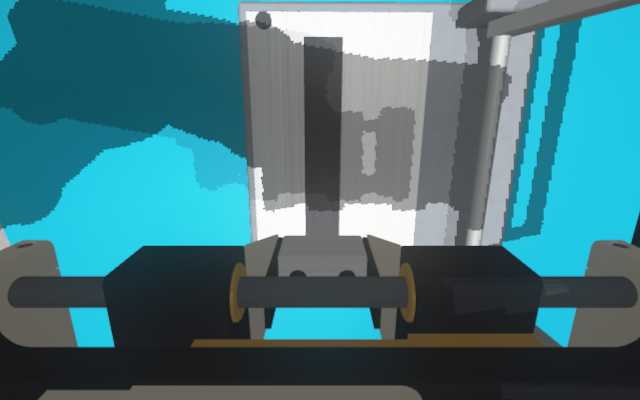

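The strip runs from (323,38) to (323,235), straight up the image. The held block at (322,262) lines up with it.

```bash
python3 - <<'E'
from h import *
d=ld('wrist'); g=cv2.cvtColor(d['color'],cv2.COLOR_RGB2GRAY).astype(float)
L=[];Rr=[]
for v in range(45,228):
    row=np.diff(cv2.GaussianBlur(g[v:v+1],(5,1),0)[0])
    a=290+np.argmin(row[290:318]); b=330+np.argmax(row[330:355]); L.append(ray(d,a+.5,v,.024)[:2]); Rr.append(ray(d,b+.5,v,.024)[:2])
res=[]
for T in (L,Rr):
    vx,vy,x0,y0=cv2.fitLine((np.array(T)*1000).astype(np.float32),cv2.DIST_HUBER,0,.01,.01).ravel()
    if vy<0: vx,vy=-vx,-vy
    res.append(x0+vx/vy*(20-y0)); print('x at y=20',res[-1],'yaw',np.degrees(np.arctan2(vx,vy)))
print('mid x at y=20',np.mean(res))
col=np.diff(g[20:60,312:336].mean(1)); v=20+np.argmin(col)+.5; print('strip end',ray(d,324,v,.024))
for q in [(298,275),(347,275)]: print('dot',ray(d,*q,.1595+.008-.022+.025))
E
```

```text
x at y=20 490.4741 yaw 9.479726
x at y=20 520.66187 yaw 9.61409
mid x at y=20 505.568
strip end [0.52226518 0.11339494 0.024     ]
dot [ 0.49034123 -0.00552538  0.1705    ]
dot [ 0.51204283 -0.00909199  0.1705    ]
```

Call:
jog_arm(
  moves=[
    [-0.002, 0, 0.03, 0],
    [-0.002, 0, 0.06, 0],
    [-0.002, 0, 0.085, 0],
    [-0.002, 0, 0.105, 0],
    [-0.002, 0, 0.115, 0],
    [-0.002, 0, 0.12, 0],
    [-0.002, 0, 0.1215, 0],
    [-0.002, 0, 0.1215, 0],
    [-0.002, 0, 0.1215, 0],
  ],
)

```text
clock: 21.1
position: [0.5016, -0.0116, 0.0387]
ee_rot: [2.397, 2.031, 0.001]
force: [-0.1, 0.3, -0.7]
width: 0.433
gripper_force: 20.0
```

Call:
jog_arm(
  moves=[
    [0, 0, 0, 0],
    [0, 0, 0, 0],
    [0, 0, 0, 0],
    [0, 0, 0, 0],
    [0, 0, -0.02, 0],
    [0, 0, -0.05, 0],
    [0, 0, -0.09, 0],
    [0, 0, -0.12, 0],
  ],
  hand=0.06,
)

```text
clock: 22.1
position: [0.5015, -0.0118, 0.1597]
ee_rot: [2.397, 2.03, 0.001]
force: [0.0, 0.8, 0.1]
width: 0.655
gripper_force: 0.0
```

Call:
jog_arm(
  moves=[
    [0.05, -0.025, 0, 0],
    [0.1, -0.05, 0, 0],
    [0.15, -0.075, 0, 0],
    [0.2, -0.1, 0, 0],
    [0.25, -0.125, 0, 0],
    [0.3, -0.145, 0, 0],
    [0.336, -0.16, 0.03, 0],
    [0.336, -0.16, 0.07, 0],
    [0.336, -0.16, 0.105, 0],
    [0.336, -0.16, 0.13, 0],
    [0.336, -0.16, 0.143, 0],
    [0.336, -0.16, 0.1455, 0],
    [0.336, -0.16, 0.1455, 0],
    [0.336, -0.16, 0.1455, 0],
  ],
)

```text
clock: 23.85
position: [0.3991, 0.3465, 0.0136]
ee_rot: [-2.397, -2.03, -0.002]
force: [-0.1, 0.2, 0.6]
width: 0.655
gripper_force: 0.0
```

Call:
jog_arm(
  moves=[
    [0, 0, 0, 0],
    [0, 0, 0, 0],
    [0, 0, 0, 0],
    [0, 0, 0, 0],
    [0, 0, 0, 0],
  ],
  hand=0.03,
)

```text
clock: 24.48
position: [0.3987, 0.3462, 0.0129]
ee_rot: [-2.397, -2.031, -0.001]
force: [-1.6, -0.5, 5.7]
width: 0.434
gripper_force: 20.0
```

Call:
jog_arm(
  moves=[
    [0, 0, -0.04, 0],
    [0, 0, -0.09, 0],
    [-0.05, 0.026, -0.13, 0],
    [-0.1, 0.052, -0.13, 0],
    [-0.15, 0.079, -0.13, 0],
    [-0.2, 0.105, -0.13, 0],
    [-0.25, 0.131, -0.13, 0],
    [-0.29, 0.152, -0.13, 0],
    [-0.304, 0.159, -0.13, 0],
    [-0.304, 0.159, -0.11, 0],
    [-0.304, 0.159, -0.08, 0],
    [-0.304, 0.159, -0.055, 0],
    [-0.304, 0.159, -0.04, 0],
    [-0.304, 0.159, -0.03, 0],
    [-0.304, 0.159, -0.026, 0],
    [-0.304, 0.159, -0.026, 0],
    [-0.304, 0.159, -0.026, 0],
  ],
)

```text
clock: 26.6
position: [0.506, 0.0201, 0.0393]
ee_rot: [2.397, 2.03, 0.001]
force: [0.6, 0.7, -0.2]
width: 0.437
gripper_force: 20.0
```

Call:
jog_arm(
  moves=[
    [0, 0, 0.001, 0],
    [0, 0, 0.002, 0],
    [0, 0, 0.002, 0],
  ],
)

```text
clock: 26.98
position: [0.5057, 0.0201, 0.0369]
ee_rot: [2.397, 2.031, 0.001]
force: [-0.6, 0.3, 2.8]
width: 0.431
gripper_force: 20.0
```

Call:
jog_arm(
  moves=[
    [0, 0, 0, 0],
    [0, 0, 0, 0],
    [0, 0, 0, 0],
    [0, 0, 0, 0],
    [0, 0, -0.02, 0],
    [0, 0, -0.05, 0],
    [0, 0, -0.09, 0],
    [0, 0, -0.12, 0],
    [0.05, -0.004, -0.12, 0.02],
    [0.1, -0.008, -0.12, 0.04],
    [0.15, -0.012, -0.12, 0.06],
    [0.2, -0.016, -0.12, 0.08],
    [0.25, -0.02, -0.12, 0.1],
    [0.3, -0.024, -0.12, 0.129],
    [0.328, -0.0255, -0.12, 0.129],
    [0.328, -0.0255, -0.1, 0.129],
    [0.328, -0.0255, -0.07, 0.129],
    [0.328, -0.0255, -0.07, 0.129],
  ],
  hand=0.06,
)

```text
clock: 29.22
position: [0.5326, 0.3455, 0.1042]
ee_rot: [2.524, 1.87, -0.009]
force: [0.6, -0.1, 0.2]
width: 0.654
gripper_force: 0.0
```

Call:
jog_arm(
  moves=[
    [0, 0, 0.03, 0],
    [0, 0, 0.06, 0],
    [0, 0, 0.08, 0],
    [0, 0, 0.09, 0],
    [0, 0, 0.0925, 0],
    [0, 0, 0.0925, 0],
    [0, 0, 0.0925, 0],
  ],
)

```text
clock: 30.1
position: [0.5348, 0.3481, 0.0151]
ee_rot: [-2.523, -1.872, -0.002]
force: [0.0, -0.3, -0.2]
width: 0.653
gripper_force: 0.0
```

Call:
jog_arm(
  moves=[
    [0, 0, 0, 0],
    [0, 0, 0, 0],
    [0, 0, 0, 0],
    [0, 0, 0, 0],
    [0, 0, 0, 0],
  ],
  hand=0.03,
)

```text
clock: 30.72
position: [0.5344, 0.3478, 0.0144]
ee_rot: [-2.523, -1.872, -0.0]
force: [-0.5, 0.6, 3.6]
width: 0.433
gripper_force: 20.0
```

Call:
jog_arm(
  moves=[
    [0, 0, -0.04, 0],
    [0, 0, -0.09, 0],
    [-0.03, 0.006, -0.13, -0.02],
    [-0.08, 0.018, -0.13, -0.05],
    [-0.13, 0.028, -0.13, -0.08],
    [-0.18, 0.039, -0.13, -0.11],
    [-0.23, 0.05, -0.13, -0.128],
    [-0.275, 0.06, -0.13, -0.128],
    [-0.2925, 0.064, -0.13, -0.128],
    [-0.2925, 0.064, -0.11, -0.128],
    [-0.2925, 0.064, -0.08, -0.128],
    [-0.2925, 0.064, -0.055, -0.128],
    [-0.2925, 0.064, -0.04, -0.128],
    [-0.2925, 0.064, -0.03, -0.128],
    [-0.2925, 0.064, -0.027, -0.128],
    [-0.2925, 0.064, -0.026, -0.128],
    [-0.2925, 0.064, -0.026, -0.128],
  ],
)

```text
clock: 32.85
position: [0.5112, 0.0494, 0.0407]
ee_rot: [2.398, 2.029, 0.001]
force: [-0.5, 0.1, -0.7]
width: 0.435
gripper_force: 20.0
```

Call:
jog_arm(
  moves=[
    [0, 0, 0.001, 0],
    [0, 0, 0.002, 0],
    [0, 0, 0.002, 0],
    [0, 0, 0.002, 0],
  ],
)

```text
clock: 33.35
position: [0.5109, 0.0494, 0.0384]
ee_rot: [2.398, 2.029, 0.001]
force: [-0.2, 0.7, 1.3]
width: 0.433
gripper_force: 20.0
```

Call:
jog_arm(
  moves=[
    [0, 0, 0, 0],
    [0, 0, 0, 0],
    [0, 0, 0, 0],
    [0, 0, 0, 0],
    [0, 0, -0.02, 0],
    [0, 0, -0.06, 0],
    [0, 0, -0.11, 0],
    [-0.05, -0.01, -0.16, 0],
    [-0.1, -0.02, -0.2, 0],
    [-0.11, -0.02, -0.21, 0],
    [-0.11, -0.02, -0.21, 0],
    [-0.11, -0.02, -0.21, 0],
  ],
  hand=0.06,
)

```text
clock: 34.85
position: [0.4728, -0.0546, 0.2473]
ee_rot: [-2.396, -2.03, 0.001]
force: [-0.2, 0.6, -0.5]
width: 0.654
gripper_force: 0.0
```

```bash
python3 - <<'E'
from h import *
from meas import top
d=im('wrist'); save(d,'placed'); W=cloud(d); g=cv2.cvtColor(d['color'],cv2.COLOR_RGB2GRAY)
print(arm.observe()['position'])
v,u=np.mgrid[0:400,0:640]
m=(abs(W[...,2]-.049)<.006)&(v<235)&(abs(W[...,0]-.507)<.05)&(abs(W[...,1]-.02)<.09)
k,l,st,c=cv2.connectedComponentsWithStats(m.astype(np.uint8))
p=np.array([.166,.986]); n=np.array([.986,-.166]); S=np.array([.5056,.0197])
for i in range(1,k):
    if st[i,4]<60: continue
    T=top(d,W,l==i,.049,.006); r=cv2.minAreaRect((T*1000).astype(np.float32)); C=np.array(r[0])/1000
    print(c[i].round(),st[i,4],np.round(r[0],1),np.round(r[1],1),round(r[2],1),'across',((C-S)@n*1000).round(1),'along',((C-S)@p*1000).round(1))
# handle: dark points z 0.2..0.28 from scene
d=im('scene'); W=cloud(d); g=d['color'].max(2)
m=(g<70)&(W[...,2]>.235)&(W[...,2]<.28)&(abs(W[...,1])<.12)&(W[...,0]>.6)&(W[...,0]<.72); P=W[m]; print('handle scene',len(P),P.mean(0),P.min(0),P.max(0))
E
```

```text
[ 0.47268062 -0.05446546  0.24712852]
[344.  65.] 1025 [511.3  49.4] [21.4 39.2] 80.6 across 0.7 along 30.3
[343.  97.] 938 [505.9  20.7] [20.6 39.8] 80.6 across 0.1 along 1.0
[344. 131.] 859 [502.1 -11.8] [21.8 38.9] 80.6 across 1.8 along -31.7
handle scene 369 [ 0.66150524 -0.00730006  0.25846797] [ 0.64287102 -0.09647601  0.24720731] [0.6787943  0.0803169  0.26355259]
```

View pics/placed.png

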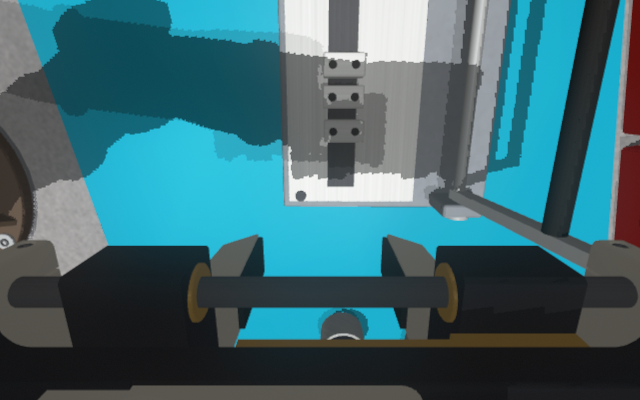

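The three blocks sit on the strip at (344,65), (343,97) and (344,131), within 2 mm of its centre line. Next is the press handle.

Call:
jog_arm(
  moves=[
    [0, 0, -0.045, 0],
    [0, 0, -0.09, 0],
    [0.03, 0.05, -0.09, 0],
    [0.05, 0.1, -0.09, 0],
    [0.07, 0.15, -0.09, 0],
    [0.0785, 0.174, -0.09, 0],
    [0.0785, 0.174, -0.09, 0],
    [0.0785, 0.174, -0.09, 0],
  ],
)

```text
clock: 35.95
position: [0.6568, -0.0072, 0.3372]
ee_rot: [-2.397, -2.029, 0.003]
force: [-0.6, 0.1, -0.6]
width: 0.654
gripper_force: 0.0
```

```bash
python3 - <<'E'
from h import *
d=im('wrist'); W=cloud(d); s=arm.observe(); print(s['position'].round(4),s['joints'].round(2))
g=d['color'].max(2); v,u=np.mgrid[0:400,0:640]
m=(v<230)&(g<90)&(abs(W[...,2]-.255)<.02)
vv,uu=np.where(m); print(len(uu))
T=np.array([W[a,b] for a,b in zip(vv,uu)]); n=np.array([.986,-.166]);p=np.array([.166,.986]); H=np.array([.6573,-.0058])
q=(T[:,:2]-H)@n*1000; r=(T[:,:2]-H)@p*1000; print('n',np.percentile(q,[2,50,98]),'p',np.percentile(r,[2,98]),'z',np.percentile(T[:,2],[5,50,98]))
c=cv2.resize(d['color'],(480,300)); cv2.imwrite('pics/hd.png',cv2.cvtColor(c,cv2.COLOR_RGB2BGR))
E
```

```text
[ 0.6567 -0.0073  0.3378] [-0.53  0.5   0.77  1.37 -0.34  1.41  0.06]
3574
n [-7.31209824 -0.03125423  7.58917353] p [-10.06347114  88.77914668] z [0.25766503 0.2616053  0.26366827]
```

View pics/hd.png

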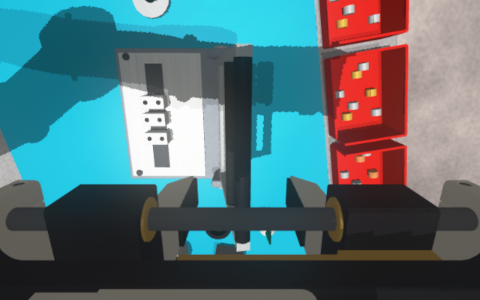

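Call:
jog_arm(
  moves=[
    [0, 0, 0.03, 0],
    [0, 0, 0.06, 0],
    [0, 0, 0.08, 0],
    [0, 0, 0.09, 0],
    [0, 0, 0.0915, 0],
    [0, 0, 0.0915, 0],
    [0, 0, 0.0915, 0],
  ],
)

```text
clock: 36.88
position: [0.6578, -0.0074, 0.2476]
ee_rot: [2.397, 2.029, 0.002]
force: [-0.4, -0.4, -0.6]
width: 0.652
gripper_force: 0.0
```

Call:
jog_arm(
  moves=[
    [0, 0, 0, 0],
    [0, 0, 0, 0],
    [0, 0, 0, 0],
    [0, 0, 0, 0],
    [0, 0, 0, 0],
    [0, 0, 0, 0],
  ],
  hand=0.008,
  newtons=25,
)

```text
clock: 37.62
position: [0.6574, -0.0073, 0.2467]
ee_rot: [-2.398, -2.03, 0.0]
force: [0.6, 0.1, -0.6]
width: 0.166
gripper_force: 25.0
```

```bash
python3 - <<'E'
import numpy as np
# tool-frame shifts: y=press x, z down, from arm angle 0
for t in np.linspace(0,1.74,30): 
    a=t-.17; print(round(t,2), round(.2*(-np.sin(a)-np.sin(.17)),4), round(.2*(np.cos(.17)-np.cos(a)),4))
E
```

```text
0.0 0.0 0.0
0.06 -0.0119 -0.0017
0.12 -0.0238 -0.0026
0.18 -0.0358 -0.0029
0.24 -0.0478 -0.0024
0.3 -0.0598 -0.0012
0.36 -0.0716 0.0007
0.42 -0.0833 0.0033
0.48 -0.0948 0.0067
0.54 -0.1062 0.0107
0.6 -0.1172 0.0153
0.66 -0.128 0.0207
0.72 -0.1384 0.0266
0.78 -0.1484 0.0332
0.84 -0.158 0.0404
0.9 -0.1672 0.0481
0.96 -0.1759 0.0563
1.02 -0.1841 0.0651
1.08 -0.1917 0.0744
1.14 -0.1988 0.0841
1.2 -0.2053 0.0942
1.26 -0.2112 0.1046
1.32 -0.2164 0.1154
1.38 -0.221 0.1265
1.44 -0.2249 0.1379
1.5 -0.2281 0.1494
1.56 -0.2306 0.1612
1.62 -0.2324 0.173
1.68 -0.2335 0.185
1.74 -0.2338 0.197
```

Call:
jog_arm(
  moves=[
    [0, -0.0119, -0.0017, 0],
    [0, -0.0238, -0.0026, 0],
    [0, -0.0358, -0.0029, 0],
    [0, -0.0478, -0.0024, 0],
    [0, -0.0598, -0.0012, 0],
    [0, -0.0716, 0.0007, 0],
    [0, -0.0833, 0.0033, 0],
    [0, -0.0948, 0.0067, 0],
    [0, -0.1062, 0.0107, 0],
    [0, -0.1172, 0.0153, 0],
    [0, -0.128, 0.0207, 0],
    [0, -0.1384, 0.0266, 0],
    [0, -0.1484, 0.0332, 0],
    [0, -0.158, 0.0404, 0],
    [0, -0.1672, 0.0481, 0],
    [0, -0.1672, 0.0481, 0],
  ],
)

```text
clock: 39.62
position: [0.4913, 0.021, 0.1978]
ee_rot: [-2.397, -2.03, 0.001]
force: [4.8, 2.6, 0.4]
width: 0.168
gripper_force: 25.0
```

Call:
jog_arm(
  moves=[
    [0, -0.0087, 0.0082, 0],
    [0, -0.0169, 0.017, 0],
    [0, -0.0245, 0.0263, 0],
    [0, -0.0316, 0.036, 0],
    [0, -0.0381, 0.0461, 0],
    [0, -0.044, 0.0565, 0],
    [0, -0.0492, 0.0673, 0],
    [0, -0.0538, 0.0784, 0],
    [0, -0.0577, 0.0898, 0],
    [0, -0.0609, 0.1013, 0],
    [0, -0.0634, 0.1131, 0],
    [0, -0.0652, 0.1249, 0],
    [0, -0.0659, 0.131, 0],
    [0, -0.0663, 0.137, 0],
    [0, -0.0663, 0.137, 0],
    [0, -0.0663, 0.137, 0],
  ],
)

```text
clock: 41.62
position: [0.4272, 0.0318, 0.0618]
ee_rot: [2.398, 2.03, 0.001]
force: [4.3, 3.0, 6.5]
width: 0.163
gripper_force: 25.0
```

Call:
jog_arm(
  moves=[
    [0, 0, 0.004, 0],
    [0, 0, 0.008, 0],
    [0, 0, 0.011, 0],
    [0, 0, 0.012, 0],
    [0, 0, 0.012, 0],
    [0, 0, 0.012, 0],
  ],
)

```text
clock: 42.38
position: [0.4266, 0.0318, 0.0497]
ee_rot: [-2.397, -2.03, 0.0]
force: [3.0, 4.3, 5.6]
width: 0.168
gripper_force: 25.0
```

```bash
python3 - <<'E'
from h import *
d=im('scene'); c=cv2.resize(d['color'][180:340,200:400],(750,600)); cv2.imwrite('pics/down.png',cv2.cvtColor(c,cv2.COLOR_RGB2BGR)); s=arm.observe(); print(s['position'],s['force'])
E
```

```text
[0.42661738 0.03183688 0.04973028] [2.82739862 4.02766852 5.48997437]
```

View pics/down.png

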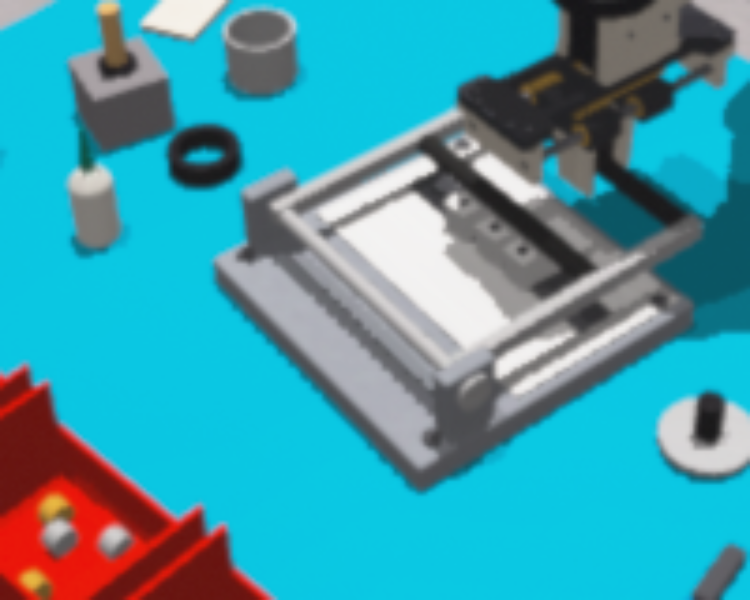

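The arm is nearly level, with the bar over the blocks at (510,230), but the force has not risen yet. I'll press further in small steps.

Call:
jog_arm(
  moves=[
    [0, 0, 0.001, 0],
    [0, 0, 0.002, 0],
    [0, 0, 0.003, 0],
    [0, 0, 0.003, 0],
    [0, 0, 0.003, 0],
  ],
)

```text
clock: 43.05
position: [0.4266, 0.0318, 0.0467]
ee_rot: [-2.397, -2.03, -0.0]
force: [2.8, 3.5, 6.3]
width: 0.167
gripper_force: 25.0
```

Call:
jog_arm(
  moves=[
    [0, 0, 0.001, 0],
    [0, 0, 0.002, 0],
    [0, 0, 0.003, 0],
    [0, 0, 0.003, 0],
    [0, 0, 0.003, 0],
  ],
)

```text
clock: 43.68
position: [0.4266, 0.0319, 0.0445]
ee_rot: [-2.397, -2.029, -0.001]
force: [-1.7, 2.8, 25.3]
width: 0.161
gripper_force: 25.0
```

```bash
python3 - <<'E'
from h import *
n=np.array([.986,-.166]);p=np.array([.166,.986]);S=np.array([.5056,.0197])
for nm in ['wrist','scene']:
    d=im(nm); W=cloud(d); g=d['color'].max(2)
    X=(W[...,:2]-S)@n; Y=(W[...,:2]-S)@p
    for lab,x0,tol in [('bar',0.004,.025),('handle',-.08,.02)]:
        for a,b in [(-.09,-.05),(-.05,.04),(.05,.09)]:
            m=(abs(X-x0)<tol)&(Y>a)&(Y<b)&(g<75)&(W[...,2]>.045)&(W[...,2]<.09)
            if m.sum()>10: print(nm,lab,a,m.sum(),'X',np.median(X[m]).round(4),'ztop',np.percentile(W[m][:,2],[50,90]).round(4))
d=ld('wrist'); cv2.imwrite('pics/dn2.png',cv2.cvtColor(d['color'],cv2.COLOR_RGB2BGR))
E
```

```text
wrist bar -0.05 5107 X -0.0041 ztop [0.0639 0.0655]
wrist bar 0.05 5262 X -0.0039 ztop [0.0639 0.0655]
wrist handle -0.05 4849 X -0.0802 ztop [0.0641 0.066 ]
wrist handle 0.05 4608 X -0.0799 ztop [0.0639 0.0653]
scene bar -0.09 57 X 0.005 ztop [0.0612 0.0637]
scene bar -0.05 158 X 0.0049 ztop [0.0615 0.064 ]
scene bar 0.05 75 X 0.0046 ztop [0.062  0.0648]
scene handle -0.05 76 X -0.0768 ztop [0.0616 0.0645]
scene handle 0.05 77 X -0.0754 ztop [0.0609 0.0639]
```

View pics/dn2.png

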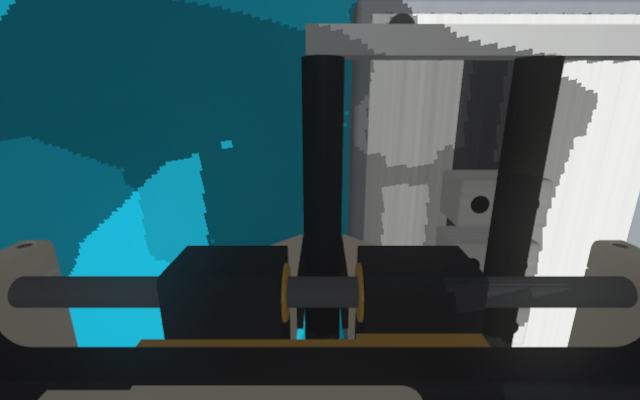

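The wrist view shows the frame level, with the bar lying across the blocks at (510,200). The force is 25 N, so the bar is bearing on them. I'm holding it there.

Call:
jog_arm(
  moves=[
    [0, 0, 0, 0],
    [0, 0, 0, 0],
    [0, 0, 0, 0],
    [0, 0, 0, 0],
    [0, 0, 0, 0],
    [0, 0, 0, 0],
    [0, 0, 0, 0],
    [0, 0, 0, 0],
    [0, 0, 0, 0],
    [0, 0, 0, 0],
    [0, 0, 0, 0],
    [0, 0, 0, 0],
    [0, 0, 0, 0],
    [0, 0, 0, 0],
    [0, 0, 0, 0],
    [0, 0, 0, 0],
    [0, 0, 0, 0],
    [0, 0, 0, 0],
    [0, 0, 0, 0],
    [0, 0, 0, 0],
  ],
)

```text
clock: 46.28
position: [0.4266, 0.0319, 0.0445]
ee_rot: [-2.397, -2.029, -0.001]
force: [-1.8, 3.2, 26.3]
width: 0.163
gripper_force: 25.0
```

```bash
python3 - <<'E'
import numpy as np
f=lambda t:np.array([.2*(-np.sin(t-.17)),-.2*np.cos(t-.17)])
for a,b in [(1.74,1.18),(1.18,.59),(.59,0)]:
    print([[0,*[round(float(x),4) for x in f(t)-f(a)],0] for t in np.linspace(a,b,20)[1:]])
E
```

```text
[[0, 0.0001, -0.0059, 0], [0, 0.0004, -0.0118, 0], [0, 0.0008, -0.0177, 0], [0, 0.0014, -0.0235, 0], [0, 0.0022, -0.0294, 0], [0, 0.0031, -0.0352, 0], [0, 0.0043, -0.041, 0], [0, 0.0056, -0.0467, 0], [0, 0.007, -0.0524, 0], [0, 0.0087, -0.0581, 0], [0, 0.0105, -0.0637, 0], [0, 0.0124, -0.0693, 0], [0, 0.0146, -0.0748, 0], [0, 0.0169, -0.0802, 0], [0, 0.0193, -0.0856, 0], [0, 0.0219, -0.0908, 0], [0, 0.0247, -0.0961, 0], [0, 0.0276, -0.1012, 0], [0, 0.0306, -0.1062, 0]]
[[0, 0.0034, -0.0052, 0], [0, 0.0069, -0.0103, 0], [0, 0.0106, -0.0153, 0], [0, 0.0145, -0.0202, 0], [0, 0.0185, -0.0249, 0], [0, 0.0226, -0.0295, 0], [0, 0.0269, -0.034, 0], [0, 0.0314, -0.0384, 0], [0, 0.0359, -0.0426, 0], [0, 0.0406, -0.0467, 0], [0, 0.0454, -0.0506, 0], [0, 0.0503, -0.0544, 0], [0, 0.0554, -0.058, 0], [0, 0.0606, -0.0614, 0], [0, 0.0658, -0.0647, 0], [0, 0.0712, -0.0679, 0], [0, 0.0766, -0.0708, 0], [0, 0.0822, -0.0736, 0], [0, 0.0878, -0.0762, 0]]
[[0, 0.0057, -0.0024, 0], [0, 0.0115, -0.0047, 0], [0, 0.0173, -0.0068, 0], [0, 0.0233, -0.0087, 0], [0, 0.0292, -0.0104, 0], [0, 0.0352, -0.0119, 0], [0, 0.0413, -0.0133, 0], [0, 0.0474, -0.0144, 0], [0, 0.0535, -0.0154, 0], [0, 0.0597, -0.0162, 0], [0, 0.0659, -0.0168, 0], [0, 0.0721, -0.0172, 0], [0, 0.0783, -0.0174, 0], [0, 0.0845, -0.0174, 0], [0, 0.0907, -0.0172, 0], [0, 0.0969, -0.0168, 0], [0, 0.1031, -0.0162, 0], [0, 0.1093, -0.0155, 0], [0, 0.1154, -0.0145, 0]]
```

Call:
jog_arm(
  moves=[
    [0, 0, -0.003, 0],
    [0, 0.0001, -0.0089, 0],
    [0, 0.0004, -0.0148, 0],
    [0, 0.0008, -0.0207, 0],
    [0, 0.0014, -0.0265, 0],
    [0, 0.0022, -0.0324, 0],
    [0, 0.0031, -0.0382, 0],
    [0, 0.0043, -0.044, 0],
    [0, 0.0056, -0.0497, 0],
    [0, 0.007, -0.0554, 0],
    [0, 0.0087, -0.0611, 0],
    [0, 0.0105, -0.0667, 0],
    [0, 0.0124, -0.0723, 0],
    [0, 0.0146, -0.0778, 0],
    [0, 0.0169, -0.0832, 0],
    [0, 0.0193, -0.0886, 0],
    [0, 0.0219, -0.0938, 0],
    [0, 0.0247, -0.0991, 0],
    [0, 0.0276, -0.1042, 0],
    [0, 0.0306, -0.1092, 0],
  ],
)

```text
clock: 48.78
position: [0.4608, 0.026, 0.1535]
ee_rot: [2.393, 2.026, 0.007]
force: [21.5, -0.3, -12.9]
width: 0.166
gripper_force: 25.0
```

Call:
jog_arm(
  moves=[
    [0, 0.0034, -0.0052, 0],
    [0, 0.0069, -0.0103, 0],
    [0, 0.0106, -0.0153, 0],
    [0, 0.0145, -0.0202, 0],
    [0, 0.0185, -0.0249, 0],
    [0, 0.0226, -0.0295, 0],
    [0, 0.0269, -0.034, 0],
    [0, 0.0314, -0.0384, 0],
    [0, 0.0359, -0.0426, 0],
    [0, 0.0406, -0.0467, 0],
    [0, 0.0454, -0.0506, 0],
    [0, 0.0503, -0.0544, 0],
    [0, 0.0554, -0.058, 0],
    [0, 0.0606, -0.0614, 0],
    [0, 0.0658, -0.0647, 0],
    [0, 0.0712, -0.0679, 0],
    [0, 0.0766, -0.0708, 0],
    [0, 0.0822, -0.0736, 0],
    [0, 0.0878, -0.0762, 0],
  ],
)

```text
clock: 51.15
position: [0.5424, 0.0116, 0.2262]
ee_rot: [-2.398, -2.029, 0.007]
force: [13.1, -0.1, -24.2]
width: 0.166
gripper_force: 25.0
```

Call:
jog_arm(
  moves=[
    [0, 0.001, 0.001, 0],
    [0, 0.001, 0.002, 0],
    [0, 0.001, 0.003, 0],
    [0, 0.001, 0.003, 0],
  ],
)

```text
clock: 51.65
position: [0.5437, 0.0115, 0.2264]
ee_rot: [-2.397, -2.028, 0.001]
force: [-1.4, 0.6, 9.5]
width: 0.165
gripper_force: 25.0
```

Call:
jog_arm(
  moves=[
    [0, 0.0057, -0.0034, 0],
    [0, 0.0115, -0.0057, 0],
    [0, 0.0173, -0.0078, 0],
    [0, 0.0233, -0.0097, 0],
    [0, 0.0292, -0.0114, 0],
    [0, 0.0352, -0.0129, 0],
    [0, 0.0413, -0.0143, 0],
    [0, 0.0474, -0.0154, 0],
    [0, 0.0535, -0.0164, 0],
    [0, 0.0597, -0.0172, 0],
    [0, 0.0659, -0.0178, 0],
    [0, 0.0721, -0.0182, 0],
  ],
)

```text
clock: 53.15
position: [0.6163, -0.0008, 0.2441]
ee_rot: [2.398, 2.029, -0.001]
force: [-0.3, -5.2, -0.3]
width: 0.166
gripper_force: 25.0
```

Call:
jog_arm(
  moves=[
    [0, 0.0062, -0.0002, 0],
    [0, 0.0124, -0.0002, 0],
    [0, 0.0186, 0, 0],
    [0, 0.0248, 0.0004, 0],
    [0, 0.031, 0.001, 0],
    [0, 0.0372, 0.0017, 0],
    [0, 0.0415, 0.0024, 0],
    [0, 0.0433, 0.0027, 0],
    [0, 0.0438, 0.0028, 0],
    [0, 0.0438, 0.0028, 0],
    [0, 0.0438, 0.0028, 0],
  ],
)

```text
clock: 54.52
position: [0.658, -0.0077, 0.2415]
ee_rot: [-2.397, -2.028, 0.003]
force: [-7.2, -3.6, 6.3]
width: 0.163
gripper_force: 25.0
```

Call:
jog_arm(
  moves=[
    [0, 0, 0, 0],
    [0, 0, 0, 0],
    [0, 0, 0, 0],
    [0, 0, 0, 0],
    [0, 0, -0.01, 0],
    [0, 0, -0.03, 0],
    [0, 0, -0.06, 0],
    [0, 0, -0.1, 0],
    [0, 0, -0.1, 0],
  ],
  hand=0.05,
)

```text
clock: 55.65
position: [0.6607, -0.0084, 0.3456]
ee_rot: [2.395, 2.026, 0.008]
force: [-0.5, -0.0, -0.4]
width: 0.546
gripper_force: 0.0
```

```bash
python3 - <<'E'
from h import *
s=arm.observe(); print(s['position'].round(4),s['joints'].round(2))
d=im('scene'); W=cloud(d); g=d['color'].max(2)
m=(g<70)&(W[...,2]>.235)&(W[...,2]<.28)&(abs(W[...,1])<.12)&(W[...,0]>.6)&(W[...,0]<.72); P=W[m]; print('handle scene',len(P),P.mean(0))
from meas import comps,top
d=im('wrist'); W=cloud(d); v,u=np.mgrid[0:400,0:640]
n=np.array([.986,-.166]);p=np.array([.166,.986]);S=np.array([.5056,.0197])
m=(abs(W[...,2]-.049)<.006)&(v<245)&(abs(W[...,0]-.507)<.05)&(abs(W[...,1]-.02)<.09)
k,l,st,c=cv2.connectedComponentsWithStats(m.astype(np.uint8))
for i in range(1,k):
    if st[i,4]<60: continue
    T=top(d,W,l==i,.049,.006); r=cv2.minAreaRect((T*1000).astype(np.float32)); C=np.array(r[0])/1000
    print(st[i,4],np.round(r[1],1),round(r[2],1),'across',((C-S)@n*1000).round(1),'along',((C-S)@p*1000).round(1))
d,W,o=comps('side',im('side'))
for i,c,a,P,m in o:
    C=np.nanmean(P,0)
    if np.hypot(C[0]-.535,C[1]-.213)<.06: print('lid side',c,a,C, top(d,W,m,.04).mean(0))
E
```

```text
[ 0.6607 -0.0084  0.3456] [-0.53  0.5   0.77  1.35 -0.35  1.42  0.06]
handle scene 368 [ 0.66168769 -0.0058808   0.25836264]
545 [20.4 41.4] 80.4 across 1.6 along 31.1
537 [21.1 41.6] 80.4 across 1.4 along 1.3
500 [22.  41.7] 80.4 across 2.7 along -31.0
lid side [274.9078341  181.58986175] 217 [0.5348686  0.21159025 0.01479255] [0.53542234 0.21245388]
```

Call:
jog_arm(
  moves=[
    [0.05, -0.04, 0, 0],
    [0.1, -0.08, 0, 0],
    [0.15, -0.12, 0.02, 0],
    [0.2, -0.15, 0.05, 0],
    [0.202, -0.156, 0.1, 0],
    [0.202, -0.156, 0.16, 0],
    [0.202, -0.156, 0.21, 0],
    [0.202, -0.156, 0.26, 0],
    [0.202, -0.156, 0.26, 0],
    [0.202, -0.156, 0.26, 0],
  ],
)

```text
clock: 57.05
position: [0.5395, 0.2173, 0.0827]
ee_rot: [2.398, 2.029, 0.001]
force: [0.9, -0.2, 1.1]
width: 0.543
gripper_force: 0.0
```

```bash
python3 - <<'E'
from h import *
s=arm.observe(); print(s['position'].round(4))
d=im('wrist'); save(d,'lidw'); W=cloud(d)
C=s['position']; m=(np.hypot(W[...,0]-.54,W[...,1]-.216)<.05)&(W[...,2]>.007)&(W[...,2]<.045)
v,u=np.where(m); print(len(u))
k=m&(W[...,2]>.03); print('knob',np.nanmean(W[k],0),k.sum()); e=m&(W[...,2]<.014); P=W[e]; print('disc',np.nanmin(P,0),np.nanmax(P,0))
E
```

```text
[0.5395 0.2173 0.0827]
5984
knob [0.5398851  0.21818884 0.03945533] 746
disc [0.50903898 0.18584232 0.00700772] [0.57041251 0.24744212 0.01396214]
```

Call:
jog_arm(
  moves=[
    [0, 0, 0.02, 0],
    [0, 0, 0.04, 0],
    [0, 0, 0.052, 0],
    [0, 0, 0.058, 0],
    [0, 0, 0.0585, 0],
    [0, 0, 0.0585, 0],
  ],
)

```text
clock: 57.85
position: [0.5392, 0.2176, 0.0235]
ee_rot: [2.398, 2.029, 0.001]
force: [0.1, 0.5, -0.4]
width: 0.543
gripper_force: 0.0
```

Call:
jog_arm(
  moves=[
    [0, 0, 0, 0],
    [0, 0, 0, 0],
    [0, 0, 0, 0],
    [0, 0, 0, 0],
    [0, 0, 0, 0],
    [0, 0, 0, 0],
  ],
  hand=0.01,
  newtons=25,
)

```text
clock: 58.6
position: [0.5389, 0.2174, 0.023]
ee_rot: [2.398, 2.029, 0.0]
force: [-0.4, 0.0, 0.8]
width: 0.19
gripper_force: 25.0
```

Call:
jog_arm(
  moves=[
    [0, 0, -0.04, 0],
    [0, 0, -0.09, 0],
    [0, -0.03, -0.13, 0],
    [-0.02, -0.06, -0.15, 0],
    [-0.06, -0.07, -0.15, 0],
    [-0.11, -0.07, -0.15, 0],
    [-0.16, -0.07, -0.15, 0],
    [-0.21, -0.07, -0.15, 0],
    [-0.26, -0.06, -0.15, 0],
    [-0.31, -0.05, -0.15, 0],
    [-0.36, -0.035, -0.15, 0],
    [-0.41, -0.02, -0.15, 0],
    [-0.46, -0.005, -0.15, 0],
    [-0.49, 0.005, -0.14, 0],
    [-0.5007, 0.005, -0.12, 0],
    [-0.5007, 0.005, -0.1, 0],
    [-0.5007, 0.005, -0.08, 0],
    [-0.5007, 0.005, -0.075, 0],
    [-0.5007, 0.005, -0.075, 0],
    [-0.5007, 0.005, -0.075, 0],
  ],
)

```text
clock: 61.1
position: [0.4613, -0.2774, 0.0986]
ee_rot: [2.397, 2.029, 0.001]
force: [0.8, -0.2, -1.0]
width: 0.191
gripper_force: 25.0
```

```bash
python3 - <<'E'
from h import *
s=arm.observe(); print(s['position'].round(4),s['width'],s['joints'].round(2))
d=im('wrist'); W=cloud(d)
m=(W[...,2]>.03)&(W[...,2]<.05)&(np.hypot(W[...,0]-.461,W[...,1]+.278)<.05); print('pot pts',m.sum())
m=(W[...,2]>.07)&(W[...,2]<.1)&(np.hypot(W[...,0]-.461,W[...,1]+.278)<.05); P=W[m];print('lid',m.sum(),P.min(0),P.max(0))
a=cv2.resize(d['color'],(480,300)); sd=im('side')['color'][240:350,300:430]; b=cv2.resize(sd,(355,300))[:,:320]
cv2.imwrite('pics/lidpot.png',cv2.cvtColor(np.hstack([a,b]),cv2.COLOR_RGB2BGR))
E
```

```text
[ 0.4613 -0.2774  0.0986] 0.19078747297541288 [-0.06  0.54  0.71  1.98 -0.49  0.8   0.77]
pot pts 887
lid 4683 [ 0.43233963 -0.27853008  0.08140602] [ 0.4915671  -0.24695044  0.09999989]
```

View pics/lidpot.png

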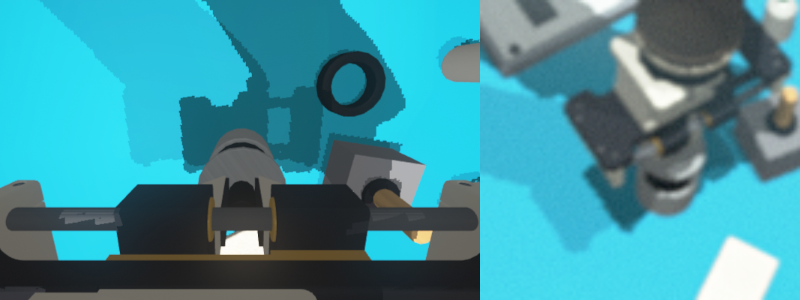

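The lid hangs over the pot at (240,150), concentric with it in both views. The brush is clear of the gripper. I'm lowering the lid.

Call:
jog_arm(
  moves=[
    [0, 0, 0.01, 0],
    [0, 0, 0.018, 0],
    [0, 0, 0.024, 0],
    [0, 0, 0.029, 0],
    [0, 0, 0.032, 0],
    [0, 0, 0.034, 0],
    [0, 0, 0.035, 0],
    [0, 0, 0.035, 0],
    [0, 0, 0.035, 0],
  ],
)

```text
clock: 62.32
position: [0.461, -0.2772, 0.0631]
ee_rot: [2.398, 2.029, 0.0]
force: [-0.2, 1.0, 0.8]
width: 0.192
gripper_force: 25.0
```

Call:
jog_arm(
  moves=[
    [0, 0, 0.0005, 0],
    [0, 0, 0.001, 0],
    [0, 0, 0.001, 0],
  ],
)

```text
clock: 62.7
position: [0.461, -0.2772, 0.0629]
ee_rot: [2.398, 2.029, 0.002]
force: [-4.1, 3.2, 15.3]
width: 0.187
gripper_force: 25.0
```

Call:
jog_arm(
  moves=[
    [0, 0, 0, 0],
    [0, 0, 0, 0],
    [0, 0, 0, 0],
    [0, 0, 0, 0],
    [0, 0, -0.02, 0],
    [0, 0, -0.05, 0],
    [0, 0, -0.1, 0],
    [0, 0, -0.15, 0],
    [-0.04, -0.03, -0.2, 0],
    [-0.08, -0.05, -0.22, 0],
    [-0.08, -0.05, -0.22, 0],
    [-0.08, -0.05, -0.22, 0],
  ],
  hand=0.04,
)

```text
clock: 64.2
position: [0.3985, -0.3473, 0.2816]
ee_rot: [-2.398, -2.029, -0.001]
force: [-0.3, -0.8, -0.1]
width: 0.436
gripper_force: 0.0
```

```bash
python3 - <<'E'
from h import *
from meas import comps,top
print(arm.observe()['position'])
d=im('wrist'); W=cloud(d); a=cv2.resize(d['color'],(400,300))
m=(np.hypot(W[...,0]-.461,W[...,1]+.278)<.04); D=W[m&(abs(W[...,2]-.05)<.005)]; K=W[m&(W[...,2]>.07)]
print('disc',np.nanmin(D,0),np.nanmax(D,0),'knob',K.mean(0),len(K)); A=np.c_[D[:,:2],np.ones(len(D))]; print('tilt',np.linalg.lstsq(A,D[:,2],rcond=None)[0])
for n in ['side','scene']:
  d,W,o=comps(n,im(n))
  for i,c,ar,P,mm in o:
    C=np.nanmean(P,0)
    if ar<1500 and C[0]<.75: print(n,c.round(),ar,C.round(3))
b=cv2.resize(ld('side')['color'][120:360,180:500],(400,300))
cv2.imwrite('pics/end.png',cv2.cvtColor(np.hstack([a,b]),cv2.COLOR_RGB2BGR))
E
```

```text
[ 0.39854912 -0.34729744  0.28155455]
disc [ 0.43010122 -0.30882441  0.04652405] [ 0.49155243 -0.2475786   0.0535778 ] knob [ 0.46030269 -0.2780181   0.08025171] 272
tilt [ 0.00172404 -0.00074561  0.04977808]
side [255.  68.] 56 [0.749 0.594 0.117]
side [248.  66.] 21 [0.724 0.594 0.134]
side [178. 130.] 1107 [0.407 0.553 0.065]
side [280. 160.] 21 [0.605 0.279 0.01 ]
side [242. 180.] 31 [0.463 0.288 0.01 ]
side [408. 289.] 705 [ 0.553 -0.328  0.061]
side [368. 307.] 398 [ 0.447 -0.293  0.049]
side [393. 344.] 452 [ 0.44  -0.392  0.009]
side [497. 368.] 17 [ 0.584 -0.597  0.011]
scene [270.  96.] 79 [ 0.376 -0.336  0.286]
scene [254. 101.] 67 [ 0.431 -0.343  0.288]
scene [232. 202.] 626 [ 0.58  -0.304  0.044]
scene [184. 210.] 656 [ 0.697 -0.368  0.052]
scene [254. 220.] 184 [ 0.57  -0.223  0.015]
scene [225. 234.] 236 [ 0.676 -0.217  0.038]
scene [433. 294.] 62 [0.467 0.291 0.01 ]
scene [378. 352.] 513 [0.678 0.291 0.01 ]
```

View pics/end.png

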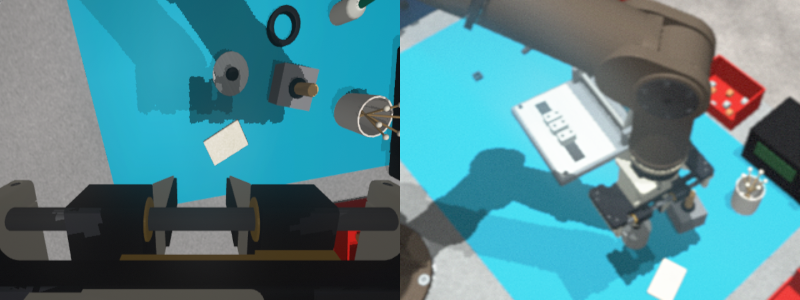

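The lid sits level and centred on the pot, at (231,72). The brush is in its rest, the blocks are on the strip, and the bystanders are where they were.

```bash
python3 -c "
from cell import arm; print(arm.sign_off())"
```

```text
the job is handed in; nothing more can be done
None
```

The job is done and handed in at about 64 s of the 210 s allowed: strip glued, brush back upright in its rest, three blocks within 3 mm of the strip's centre line, pressed at about 25 N for over 2 s, press arm eased back up to its stop, lid level and centred on the pot; no result came back from the judge.

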